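# Find the right anti-vibration mount by squeezing and fit it

### The job

A rubber mount is missing from the balance's anti-vibration base, and three look-alike used mounts stand in the blue block. Go along the block from left to right as the robot faces it and squeeze each mount straight down by about 4 mm, holding for half a second to feel how hard it pushes back (one about 4 N, one about 8 N, one about 16 N), and never squash any mount by more than 6 mm, in testing or fitting. Fit the 8 N mount upright and fully home in the empty socket of the grey base, put the hardened 16 N mount into the red scrap bin, leave the soft 4 N mount standing in the block, and do not disturb the glass flask, the glass beaker or the yellow-capped bottle.

Things in the scene. Friction and masses are not known exactly. Their poses are not given: they have to be found in the camera images.
- mount_a: look-alike rubber mount, 0.1 kg: black rubber between a steel flange (32 mm across, 3 mm thick) and a metal bell cap (34 mm across, flat top), 10 mm stud with tapered tip below. Origin: centre of the flange's underside, z up; stud to 14 mm below, cap from 18 to 34 mm above it. Hold it by the cap's sides: the cap cannot pull off, but springs down up to 8 mm. Only its resistance tells its grade.
- mount_b: look-alike rubber mount, 0.1 kg: black rubber between a steel flange (32 mm across, 3 mm thick) and a metal bell cap (34 mm across, flat top), 10 mm stud with tapered tip below. Origin: centre of the flange's underside, z up; stud to 14 mm below, cap from 18 to 34 mm above it. Hold it by the cap's sides: the cap cannot pull off, but springs down up to 8 mm. Only its resistance tells its grade.
- mount_c: look-alike rubber mount, 0.1 kg: black rubber between a steel flange (32 mm across, 3 mm thick) and a metal bell cap (34 mm across, flat top), 10 mm stud with tapered tip below. Origin: centre of the flange's underside, z up; stud to 14 mm below, cap from 18 to 34 mm above it. Hold it by the cap's sides: the cap cannot pull off, but springs down up to 8 mm. Only its resistance tells its grade.
- top_a (a point): centre of the flat top of mount_a's cap, the place to press: 34 mm above its flange's underside when free (it settles by a tenth of a mm or so under its own weight), less when squeezed. The push-back grows in proportion to the squeeze and the cap springs back when let go.
- top_b (a point): centre of the flat top of mount_b's cap, the place to press: 34 mm above its flange's underside when free (it settles by a tenth of a mm or so under its own weight), less when squeezed. The push-back grows in proportion to the squeeze and the cap springs back when let go.
- top_c (a point): centre of the flat top of mount_c's cap, the place to press: 34 mm above its flange's underside when free (it settles by a tenth of a mm or so under its own weight), less when squeezed. The push-back grows in proportion to the squeeze and the cap springs back when let go.
- block: dark blue plastic storage block, 60 x 188 x 25 mm above a slightly wider foot, fixed to the table, with three upright holes 12 mm across and 18 mm deep in a row 62 mm apart along its y axis. Origin: centre of its underside. The mounts stand in the holes, flange on the block's top.
- slot_left (a point): mouth of the block's left hole (62 mm from the middle towards the block's +y), on its top face
- slot_mid (a point): mouth of the block's middle hole, on its top face
- slot_right (a point): mouth of the block's right hole (62 mm from the middle towards the block's -y), on its top face
- base_plate: grey-painted base plate of the balance, 136 (x) x 168 (y) x 20 mm, fixed to the table, a spirit level at its centre and four sockets at x = +-46, y = +-62 mm; three hold fixed mounts like the spares, standing 34 mm above the plate, one is empty. Origin: centre of its underside.
- socket: the empty socket of the base plate: an upright hole 11.5 mm across with a bright brass rim, 17 mm deep, at any of the four corners. Origin: centre of its mouth, level with the plate's top (20 mm above the table). A mount is home when its flange lies on the plate.
- scrap_bin: red open plastic bin, 130 (x) x 150 (y) x 36 mm outside, walls and floor 3 mm, fixed to the table. Origin: centre of its underside.
- flask: glass conical flask, 64 mm across, 106 mm tall, near the work; origin at the centre of its underside. Leave it alone.
- beaker: glass beaker, 56 mm across, 68 mm tall; origin at the centre of its underside. Leave it alone.
- buffer_bottle: white bottle with a yellow cap, 39 mm across, 79 mm tall; origin at the centre of its underside. Leave it alone.

How it is judged:
By the outcome, as a careful person would: the job done as asked, in the order asked, and still so for the second after the job is handed in, with the robot touching nothing.
It also fails if it takes over 72 s, if anything falls off the work surface, if the arm or the gripper's body presses on something with over 40 N, if the wrist force passes 120 N, or if a joint passes its speed limit or range.

### The arm

A 6-joint arm with a two-finger parallel gripper is mounted at the origin on a cart in front of the work surface, level with it; the furniture and walls round the work are solid. World frame = base frame: x ahead of the robot, y to its left, z up, the work surface at z = 0. Lengths are in m, angles in rad, forces in N, time in s.
With the tool pointing down it reaches from about 0.275 to 0.75 m from the base axis. Payload 10.2 kg.
Tool frame: the origin (TCP) lies midway between the tips of the shut fingers; the grasp point (between the pads) lies 19 mm behind it (env.hold_point_z is the distance from the TCP to the grasp point, in m); x points along the fingers, z is the direction in which the jaws open and shut, and the axes are right-handed (so a half turn about x gives the same grasp; the last joint's range is limited). The gripper opens to 85 mm and grips with 20 to 120 N. Pads are 22 mm wide; open, the fingers measure 114 mm over their backs; the gripper's body (76 mm by 85 mm) begins 54 mm behind the grasp point. The pads swing forward as they close: fully open they stand 13 mm farther back than shut.
Start: joints at [-1.398, 0.313, 1.498, -0, 1.331, -0.223], TCP at [0.202, -0.484, 0.231] pointing down, gripper open.
Joint ranges: [-2.94, 2.94], [-0.97, 2.17], [0.19, 2.56], [-1.23, 4.37], [0.02, 3.11], [-2.88, 2.88]. Speed limits (rad/s): [2.39, 2.39, 3.01, 3.14, 3.14, 3.14].

### API

Orientations are given as a unit quaternion [x, y, z, w].
In Python, from bench import env, kinematics, monitor, eyes, job gives the robot as it stands. The module is installed in compiled form; this text tells all that it offers. Calls block until the motion is done:
- env.reach(position, orientation): joint-space move of the TCP to a pose.
- env.movel(position, velocity=0.15, frame=None, guard=None): straight line of the TCP; frame=None keeps the orientation; velocity is the mean speed in m/s. With guard (N) it stops when the force on the tool has changed by that much, and returns True; else False.
- env.set_joints(angles): joint-space move.
- env.release() and env.close_gripper(effort=None): open the fingers fully, or close them until they stop; effort is the grip in N (None keeps the last).
- env.hold(seconds).
- kinematics.ik(position, orientation): joint angles nearest the present ones, or None.
- monitor.sense(): the state.
- eyes.grab_frame(name): name is "scene" or "top" or "wrist"; returns a dict with "frame" (420x560x3 uint8, red, green, blue), "mtx" (3x3 intrinsics, pixels), "view" (4x4, takes a point from world to camera coordinates). Camera axes: x right, y down, z forward; pixel columns grow to the right and rows downward; lengths in m; the calibration is good to about 2 mm. The wrist camera is an equidistant fisheye: a pixel r from the principal point sees the ray r / f radians off the axis. A picture is of the moment at which its call begins. There is no depth.
A pose or a line that the arm cannot do raises env.MotionError and nothing moves.
- job.hand_in(): hands the job in, once; it reports no verdict.
The state is a dict: "clock": time; "joints": joint angles; "qvel": joint speeds; "joint_efforts": joint torques, N m; "position": TCP position; "ee_rot": TCP orientation; "contact_force": force on the tool from outside, world axes, zero at the start; "ft_torque": the same for the moment, N m; "finger_gap": opening from 0.0 (shut) to 1.0 (fully open).
Only numpy, scipy, OpenCV 4.12 (cv2) and the standard library are available. Lean on these libraries where they do the work, as an engineer would, in place of code of your own. Each camera call takes 0.05 s, during which the arm holds its last target.

## Working session

There is one attempt and no reset: what is moved stays moved. The work goes in short steps, each a Python script; the robot and the scene stay as the last script left them, time stands still between calls to the robot, and variables do not carry over. Pictures are saved under pics/ and viewed, and the job is handed in when it is done.

```bash
mkdir -p pics; ls; python3 - <<'E'
from bench import env, kinematics, monitor, eyes, job
import cv2,numpy as np
s=monitor.sense()
for k,v in s.items(): print(k,np.round(v,4))
print(env.hold_point_z)
for n in("scene","top","wrist"):
    f=eyes.grab_frame(n); cv2.imwrite(f"pics/{n}0.png",f["frame"][:,:,::-1]); print(n,f["mtx"],np.round(f["view"],4))
E
```

```text
pics
clock 0.0
joints [-1.3984  0.3135  1.4984  0.      1.331  -0.2234]
qvel [ 0.0017  0.0004  0.0003 -0.0003 -0.0004  0.0007]
joint_efforts [-3.00000e-04 -4.12270e+01 -2.59742e+01 -2.00000e-04  4.10000e-03
  0.00000e+00]
position [ 0.2023 -0.4842  0.2307]
ee_rot [ 0.3923  0.5889 -0.3916  0.5882]
contact_force [-0.0651 -0.2275 -0.754 ]
ft_torque [-0.0225 -0.0182 -0.0065]
finger_gap 1.0013
0.0187
scene [[424.58356686   0.         279.12798742]
 [  0.         424.58356686 210.9391412 ]
 [  0.           0.           1.        ]] [[-0.9553 -0.2953  0.012   0.517 ]
 [-0.1892  0.5798 -0.7925  0.1507]
 [ 0.227  -0.7594 -0.6098  1.0301]
 [ 0.      0.      0.      1.    ]]
top [[491.07454551   0.         278.69523685]
 [  0.         491.07454551 212.37762161]
 [  0.           0.           1.        ]] [[-0.0249 -0.9996 -0.0159  0.0154]
 [-0.9862  0.0271 -0.1636  0.5753]
 [ 0.1639  0.0116 -0.9864  1.2717]
 [ 0.      0.      0.      1.    ]]
wrist [[325.1922621    0.         278.97930375]
 [  0.         325.1922621  202.43307075]
 [  0.           0.           1.        ]] [[ 3.849e-01 -9.230e-01  4.000e-04 -5.261e-01]
 [-8.775e-01 -3.658e-01  3.102e-01 -3.930e-02]
 [-2.861e-01 -1.197e-01 -9.507e-01  3.783e-01]
 [ 0.000e+00  0.000e+00  0.000e+00  1.000e+00]]
```

View pics/scene0.png

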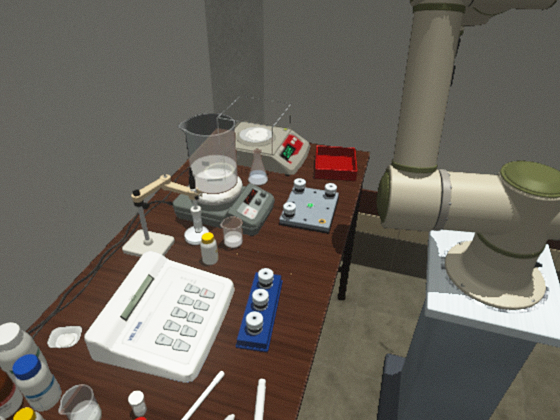

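View pics/top0.png

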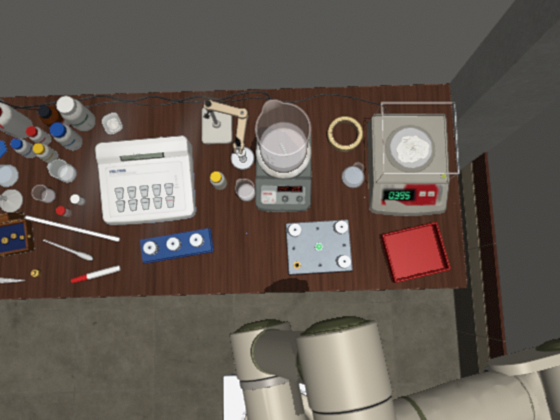

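View pics/wrist0.png

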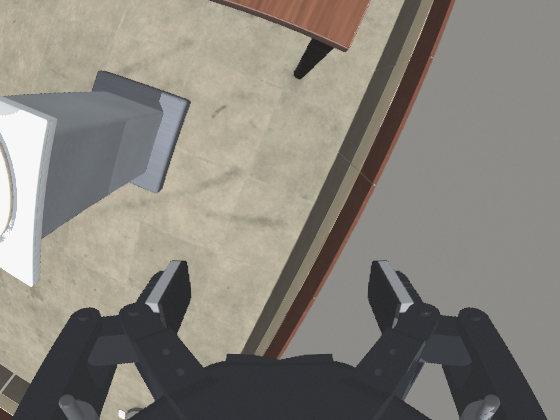

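The mounts stand in the block at about (149,248), (173,244) and (196,240) in the top view. The empty brass socket is at (297,265) and the bin at (415,252). I'll zoom in next.

```bash
python3 - <<'E'
import cv2,numpy as np
t=cv2.imread("pics/top0.png")
a=cv2.resize(t[220:275,130:225],None,fx=8,fy=8,interpolation=cv2.INTER_CUBIC)
b=cv2.resize(t[210:285,275:365],None,fx=8,fy=8,interpolation=cv2.INTER_CUBIC)
cv2.imwrite("pics/a.png",a);cv2.imwrite("pics/b.png",b)
s=cv2.imread("pics/scene0.png")
cv2.imwrite("pics/c.png",cv2.resize(s[140:350,170:350],None,fx=2.8,fy=2.8,interpolation=cv2.INTER_CUBIC))
E
```

```text
(no output)
```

View pics/a.png

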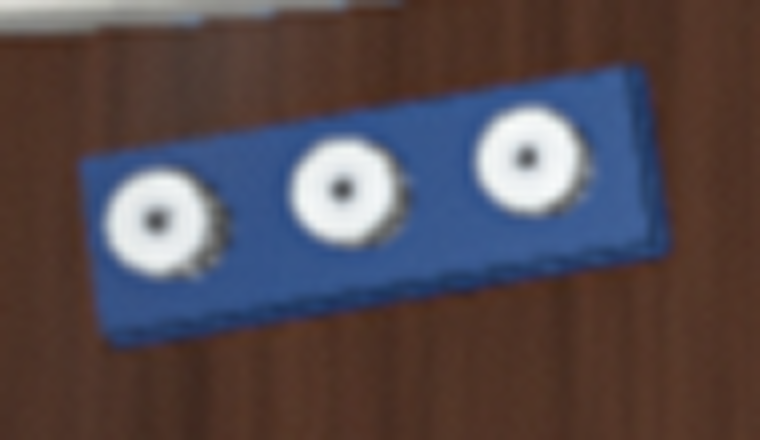

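View pics/b.png

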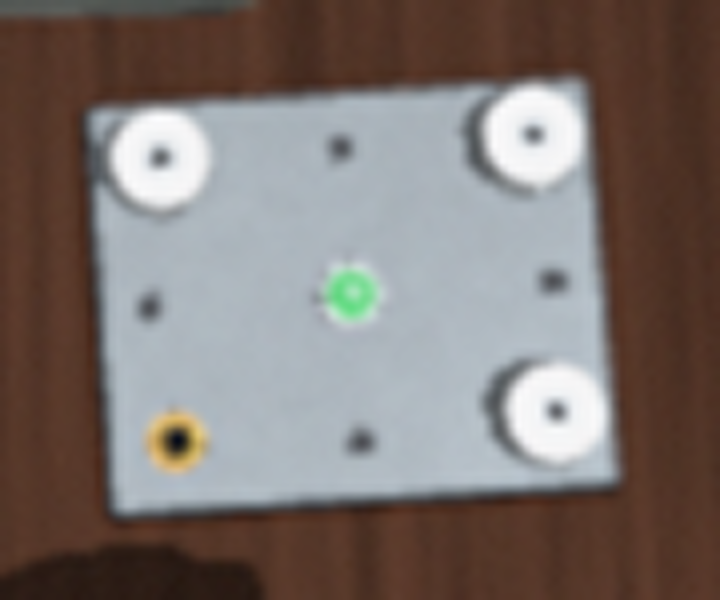

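View pics/c.png

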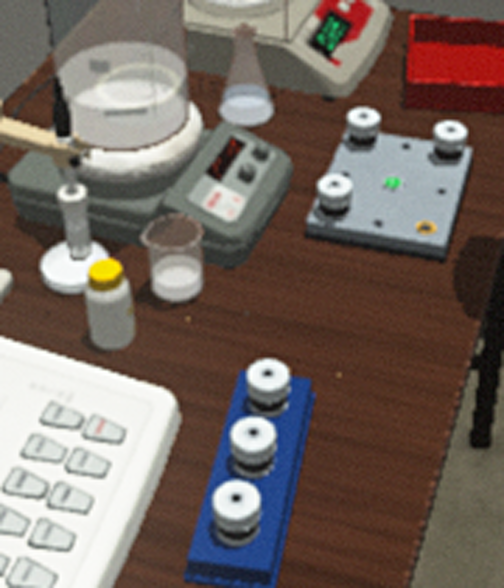

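The three caps, the brass rim and the fixed mounts are all clear. Next I'll locate them by colour masks and rays onto planes.

```bash
cat > h.py <<'E'
from bench import env, kinematics, monitor, eyes, job
import cv2,numpy as np
def ray(f,uv,z):
    R=f["view"][:3,:3];t=f["view"][:3,3];c=-R.T@t
    d=R.T@np.linalg.inv(f["mtx"])@np.array([uv[0],uv[1],1.])
    return c+d*(z-c[2])/d[2]
def blobs(m,lo,hi):
    n,l,st,ce=cv2.connectedComponentsWithStats(m.astype(np.uint8))
    return [(ce[i],st[i]) for i in range(1,n) if lo<=st[i][4]<=hi]
E
python3 - <<'E'
from h import *
f=eyes.grab_frame("top"); im=f["frame"].astype(int); r,g,b=im[...,0],im[...,1],im[...,2]
def win(x0,x1,y0,y1):
    m=np.zeros(r.shape,bool);m[y0:y1,x0:x1]=1;return m
def fill(mask):
    k=cv2.morphologyEx(mask.astype(np.uint8),cv2.MORPH_CLOSE,np.ones((5,5)));return k
w=(np.minimum(np.minimum(r,g),b)>205)
print("caps");
P=[]
for c,s in blobs(fill(w&win(138,212,228,258)),50,400): p=ray(f,c,.059);P.append(p);print(c,s,np.round(p,4))
P=sorted(P,key=lambda p:-p[1])
for i in(0,1): print(np.linalg.norm(P[i]-P[i+1]))
print("fixed")
for c,s in blobs(fill(w&win(284,356,215,274)),50,400): print(c,s,np.round(ray(f,c,.054),4))
print("brass")
for c,s in blobs(fill((r>g+30)&(g>b+30)&win(284,310,255,275)),8,200): print(c,s,np.round(ray(f,c,.020),4))
print("level")
for c,s in blobs(fill((g>r+40)&win(284,356,215,274)),8,200): print(c,s,np.round(ray(f,c,.02),4))
print("bin")
m=fill((r>90)&(g<60)&(b<60)&win(375,455,215,290))
for c,s in blobs(m,500,9000):
    cnt=max(cv2.findContours(m,0,2)[0],key=cv2.contourArea); box=cv2.boxPoints(cv2.minAreaRect(cnt)); print(c,s); print([np.round(ray(f,q,.036),3) for q in box])
print("glass", np.round(ray(f,(352,176),.05),3), np.round(ray(f,(246,189),.068),3),np.round(ray(f,(217,179),.079),3))
E
```

```text
caps
[195.5412844  239.53211009] [190 234  12  12 109] [0.5068 0.2219 0.059 ]
[172.44660194 243.27184466] [167 238  12  11 103] [0.4985 0.2831 0.059 ]
[149.1122449 247.1122449] [144 242  11  11  98] [0.49   0.3449 0.059 ]
0.06234647377228724
0.06174939087313272
fixed
[341.45132743 226.47787611] [336 221  12  12 113] [ 0.5319 -0.1654  0.054 ]
[294.73214286 229.26785714] [289 224  12  12 112] [ 0.5278 -0.0412  0.054 ]
[344.33898305 261.06779661] [339 255  12  13 118] [ 0.4402 -0.1687  0.054 ]
brass
[296.24137931 264.79310345] [294 262   5   7  29] [ 0.4357 -0.0431  0.02  ]
level
[318.42424242 246.42424242] [316 244   6   6  33] [ 0.4837 -0.1046  0.02  ]
bin
[424.21597096 248.86660617] [ 382  222   69   61 1102]
[array([ 0.511, -0.274,  0.036]), array([ 0.545, -0.429,  0.036]), array([ 0.412, -0.451,  0.036]), array([ 0.378, -0.299,  0.036])]
glass [ 0.669 -0.201  0.05 ] [0.638 0.086 0.068] [0.665 0.162 0.079]
```

```bash
cat >> h.py <<'E'
from scipy.spatial.transform import Rotation as Ro
def quat(psi):
    c,s=np.cos(psi),np.sin(psi)
    return Ro.from_matrix(np.array([[0,-s,c],[0,c,s],[-1,0,0]])).as_quat()
def wray(f,uv,z):
    K=f["mtx"];R=f["view"][:3,:3];t=f["view"][:3,3];c=-R.T@t
    x=(uv[0]-K[0,2])/K[0,0];y=(uv[1]-K[1,2])/K[1,1];th=np.hypot(x,y)
    k=np.sin(th)/max(th,1e-9);d=R.T@np.array([x*k,y*k,np.cos(th)])
    return c+d*(z-c[2])/d[2]
def snap(n,tag):
    f=eyes.grab_frame(n);cv2.imwrite(f"pics/{tag}.png",f["frame"][:,:,::-1]);np.savez(f"pics/{tag}.npz",**f);return f
def st():
    s=monitor.sense();print("t %.2f"%s["clock"],"p",np.round(s["position"],4),"F",np.round(s["contact_force"],2),"gap %.3f"%s["finger_gap"])
    return s
E
python3 - <<'E'
from h import *
f=np.load
v=eyes
R=Ro.from_quat(monitor.sense()["ee_rot"]).as_matrix();print(np.round(R,2))
for P in([.4985,.2831,.2],[.4985,.2831,.055],[.49,.345,.03],[.436,-.0446,.06],[.45,-.36,.12]):
  for d in range(-180,180,30):
    q=kinematics.ik(P,quat(np.radians(d)))
    if q is not None: print(P,d,np.round(q,2))
E
```

```text
[[-0.    0.92  0.39]
 [ 0.    0.39 -0.92]
 [-1.    0.   -0.  ]]
[0.4985, 0.2831, 0.2] -180 [ 0.31  0.44  1.39 -0.    1.3  -2.83]
[0.4985, 0.2831, 0.2] -120 [ 0.31  0.44  1.39 -0.    1.3   2.41]
[0.4985, 0.2831, 0.2] -90 [ 0.31  0.44  1.39 -0.    1.3   1.88]
[0.4985, 0.2831, 0.2] -60 [ 0.31  0.44  1.39 -0.    1.3   1.36]
[0.4985, 0.2831, 0.2] -30 [ 0.31  0.44  1.39 -0.    1.3   0.84]
[0.4985, 0.2831, 0.2] 0 [ 0.31  0.44  1.39 -0.    1.3   0.31]
[0.4985, 0.2831, 0.2] 30 [ 0.31  0.44  1.39 -0.    1.3  -0.21]
[0.4985, 0.2831, 0.2] 60 [ 0.31  0.44  1.39 -0.    1.3  -0.73]
[0.4985, 0.2831, 0.2] 90 [ 0.31  0.44  1.39 -0.    1.3  -1.26]
[0.4985, 0.2831, 0.2] 120 [ 0.31  0.44  1.39 -0.    1.3  -1.78]
[0.4985, 0.2831, 0.2] 150 [ 0.31  0.44  1.39 -0.    1.3  -2.31]
[0.4985, 0.2831, 0.055] -180 [ 0.31  0.61  1.54 -0.    0.99 -2.83]
[0.4985, 0.2831, 0.055] -120 [ 0.31  0.61  1.54 -0.    0.99  2.41]
[0.4985, 0.2831, 0.055] -90 [ 0.31  0.61  1.54 -0.    0.99  1.88]
[0.4985, 0.2831, 0.055] -60 [ 0.31  0.61  1.54 -0.    0.99  1.36]
[0.4985, 0.2831, 0.055] -30 [ 0.31  0.61  1.54 -0.    0.99  0.84]
[0.
[... 1759 characters left out ...]
5 -0.    0.83 -2.46]
[0.45, -0.36, 0.12] -180 [-0.88  0.53  1.48 -0.    1.13  2.26]
[0.45, -0.36, 0.12] -150 [-0.88  0.53  1.48 -0.    1.13  1.74]
[0.45, -0.36, 0.12] -120 [-0.88  0.53  1.48 -0.    1.13  1.22]
[0.45, -0.36, 0.12] -90 [-0.88  0.53  1.48 -0.    1.13  0.69]
[0.45, -0.36, 0.12] -60 [-0.88  0.53  1.48  0.    1.13  0.17]
[0.45, -0.36, 0.12] -30 [-0.88  0.53  1.48 -0.    1.13 -0.35]
[0.45, -0.36, 0.12] 0 [-0.88  0.53  1.48 -0.    1.13 -0.88]
[0.45, -0.36, 0.12] 30 [-0.88  0.53  1.48 -0.    1.13 -1.4 ]
[0.45, -0.36, 0.12] 60 [-0.88  0.53  1.48  0.    1.13 -1.93]
[0.45, -0.36, 0.12] 90 [-0.88  0.53  1.48 -0.    1.13 -2.45]
[0.45, -0.36, 0.12] 150 [-0.88  0.53  1.48 -0.    1.13  2.79]
```

```bash
python3 - <<'E'
from h import *
env.close_gripper(20)
env.reach([.436,-.045,.2],quat(0)); st(); snap("wrist","w_sock")
env.reach([.4985,.2831,.2],quat(np.radians(7.8))); st(); snap("wrist","w_blk")
E
```

```text
t 2.77 p [ 0.4361 -0.0457  0.2001] F [ 0.17 -0.76 -0.22] gap 0.003
t 4.09 p [0.4989 0.282  0.2   ] F [-0.3  -0.22  0.26] gap -0.001
```

View pics/w_sock.png

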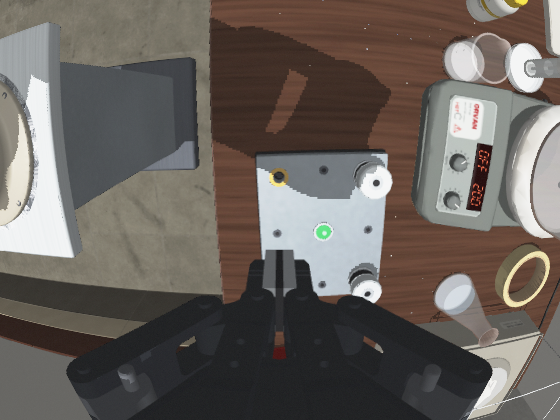

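View pics/w_blk.png

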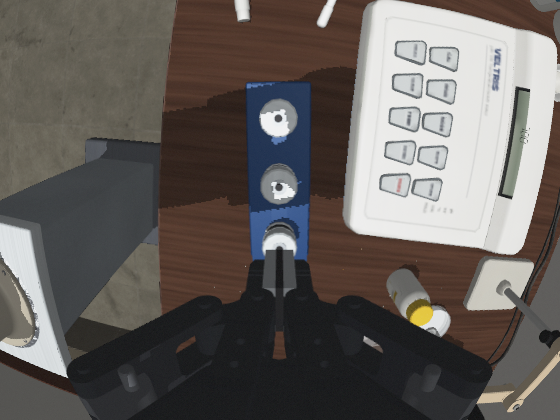

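Socket shows at about (279,177) in w_sock. In w_blk the left and mid caps show at (278,118) and (279,187), and the Veltris instrument starts about 35 px right of the block. I'll refine these positions.

```bash
python3 - <<'E'
from h import *
L=lambda t:dict(np.load(f"pics/{t}.npz"))
f=L("w_sock");im=f["frame"].astype(int);r,g,b=im[...,0],im[...,1],im[...,2]
def win(x0,x1,y0,y1):
    m=np.zeros(r.shape,bool);m[y0:y1,x0:x1]=1;return m
sub=im[165:192,264:295].sum(2)
def dot(im,u,v,h=6,thr=120):
    s=im.sum(2);m=np.zeros(s.shape,bool);m[v-h:v+h+1,u-h:u+h+1]=1;m&=s<thr
    ys,xs=np.nonzero(m);return np.array([xs.mean(),ys.mean()]),len(xs)
br=(r>b+50)&win(265,295,165,192)
for c,s in blobs(cv2.morphologyEx(br.astype(np.uint8),cv2.MORPH_CLOSE,np.ones((7,7))),20,600): print("brass",c,s,np.round(wray(f,c,.02),4))
print(dot(im,279,178))
for u,v in((376,182),(367,294)): print("fixeddot",np.round(wray(f,dot(im,u,v,4,200)[0],.054),4))
g_=L("w_blk");im2=g_["frame"].astype(int)
for u,v in((278,118),(279,187),(280,240)):
    c,n=dot(im2,u,v,5,200); print("cap",c,n,np.round(wray(g_,c,.059),4))
print("block corners",[np.round(wray(g_,q,.025),4) for q in((247,83),(311,84))])
print("device near edge z.0/.05",[np.round(wray(g_,(345,220),z),3) for z in(0,.05)],[np.round(wray(g_,(368,10),z),3) for z in(0,.05)])
cv2.imwrite("pics/d1.png",np.hstack([cv2.resize(np.uint8(f["frame"][160:200,260:300,::-1]),(400,400),interpolation=0),cv2.resize(np.uint8(g_["frame"][95:265,240:320,::-1]),(282,400)) ]))
E
```

```text
brass [278.34594595 177.24324324] [269 168  19  19 185] [ 0.436  -0.0456  0.02  ]
(array([277.41666667, 175.91666667]), 12)
fixeddot [ 0.5266 -0.0394  0.054 ]
fixeddot [ 0.5315 -0.166   0.054 ]
cap [nan nan] 0 [nan nan nan]
cap [278.75 184.25] 4 [0.4985 0.2851 0.059 ]
cap [nan nan] 0 [nan nan nan]
block corners [array([0.4562, 0.3719, 0.025 ]), array([0.5169, 0.3791, 0.025 ])]
device near edge z.0/.05 [array([0.581, 0.238, 0.   ]), array([0.568, 0.256, 0.05 ])] [array([0.568, 0.473, 0.   ]), array([0.556, 0.456, 0.05 ])]<stdin>:9: RuntimeWarning: Mean of empty slice.
  ret = ret.dtype.type(ret / rcount)
```

View pics/d1.png

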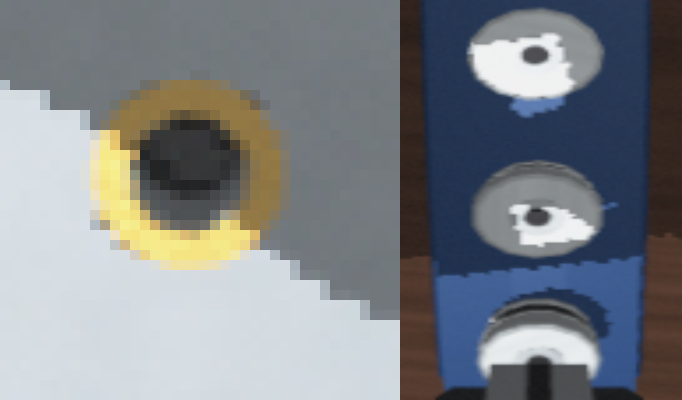

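Both views agree to about 1 mm. Now the press test, left to right, with the fingers shut.

```bash
cat > press.py <<'E'
from h import *
import sys
def F(n=10):
    a=[]
    for _ in range(n):
        env.hold(.02);a.append(monitor.sense()["contact_force"])
    return np.mean(a,0),np.std(a,0)
def press(xy,top):
    env.movel([*xy,top+.008],velocity=.1); env.hold(.1)
    f0,sd=F();print("base",np.round(f0,2),np.round(sd,2))
    for d,n in((.002,5),(.004,0)):
        g=env.movel([*xy,top-d],velocity=.02,guard=24)
        if n==0: env.hold(.35); n=12
        f,sd=F(n);s=monitor.sense();print("d",d,"guard",g,"z %.4f"%s["position"][2],np.round(f-f0,2),np.round(sd,2))
    env.movel([*xy,top+.015],velocity=.1); st()
E
python3 - <<'E'
from press import *
q=quat(np.radians(7.8))
env.movel([.490,.3449,.075],velocity=.25,frame=q) if 0 else env.reach([.490,.3449,.08],q)
press((.490,.3449),.0589)
E
```

```text
base [-0.1 -0.1  0.3] [0.37 0.5  0.5 ]
d 0.002 guard False z 0.0574 [-1.77 -0.83  5.73] [0.32 0.25 0.4 ]
d 0.004 guard False z 0.0561 [-3.48 -1.93 11.26] [0.43 0.47 0.62]
t 7.17 p [0.4901 0.3449 0.0738] F [ 0.65 -0.43 -0.76] gap 0.000
```

The arm gives way under load: I commanded 4 mm and got 2.8 mm with 11.3 N. I'll close the loop on the measured depth and redo the left mount before going on.

```bash
cat >> press.py <<'E'
def press(xy,top,want=.004):
    env.movel([*xy,top+.006],velocity=.1); env.hold(.1)
    f0,sd=F()
    cmd=.0025
    for i in range(5):
        g=env.movel([*xy,top-cmd],velocity=.02,guard=24); env.hold(.1)
        z=np.mean([ (env.hold(.02),monitor.sense()["position"][2])[1] for _ in range(3)])
        sq=top-z; print("cmd %.4f squeeze %.4f g %s"%(cmd,sq,g))
        if g or sq>.0037: break
        cmd+=min((want-sq)*(cmd/max(sq,.001)),.002)
    env.hold(.3); f,sd=F(12);s=monitor.sense();p=s["position"]
    print("HOLD z %.4f sq %.4f"%(p[2],top-p[2]),"dF",np.round(f-f0,2),"k %.2f"%((f-f0)[2]/(top-p[2])/1000),"xy",np.round(p[:2],4))
    env.movel([*xy,top+.015],velocity=.1); st()
E
python3 - <<'E'
from press import *
press((.490,.3449),.0589)
E
```

```text
cmd 0.0025 squeeze 0.0018 g False
cmd 0.0045 squeeze 0.0031 g False
cmd 0.0058 squeeze 0.0040 g False
HOLD z 0.0549 sq 0.0040 dF [-4.91 -2.58 15.92] k 3.99 xy [0.4904 0.3451]
t 10.07 p [0.49   0.3449 0.0736] F [-0.23  0.99 -1.  ] gap 0.001
```

Left is the 16 N mount. Middle and right next.

```bash
python3 - <<'E'
from press import *
q=quat(np.radians(7.8))
env.movel([.4985,.2833,.072],velocity=.15); press((.4985,.2833),.0589)
env.movel([.5068,.2219,.072],velocity=.15); press((.5068,.2219),.0589)
snap("scene","s1");snap("top","t1")
E
```

```text
cmd 0.0025 squeeze 0.0023 g False
cmd 0.0043 squeeze 0.0042 g False
HOLD z 0.0546 sq 0.0043 dF [0.44 0.16 4.71] k 1.10 xy [0.4986 0.2833]
t 13.12 p [0.4983 0.2832 0.0737] F [ 0.47 -0.9  -0.09] gap -0.001
cmd 0.0025 squeeze 0.0022 g False
cmd 0.0045 squeeze 0.0040 g False
HOLD z 0.0550 sq 0.0039 dF [-1.6  -0.84  8.45] k 2.14 xy [0.507  0.2219]
t 16.17 p [0.5067 0.2219 0.0737] F [-0.19 -0.02 -0.19] gap 0.001
```

The grades are left 16 N, middle 4 N, right 8 N. Now I'll grasp the right mount.

```bash
python3 - <<'E'
from press import *
env.movel([.5068,.2219,.09],velocity=.2); env.release(); st()
print(env.movel([.5068,.2219,.031],velocity=.1,guard=8)); st()
env.close_gripper(25); env.hold(.1); st()
snap("wrist","w_g"); snap("scene","s_g")
E
```

```text
t 17.30 p [0.5068 0.2219 0.09  ] F [ 0.27 -0.05 -0.52] gap 1.002
False
t 18.04 p [0.5072 0.222  0.0315] F [-0.09  0.15  0.07] gap 1.006
t 18.67 p [0.5069 0.2219 0.0311] F [ 1.22 -0.6   0.39] gap 0.385
```

View pics/w_g.png

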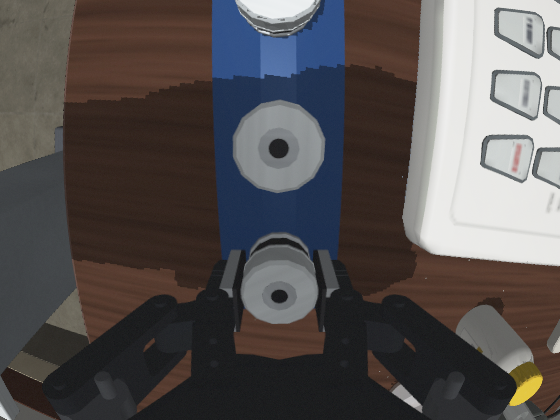

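View pics/s_g.png

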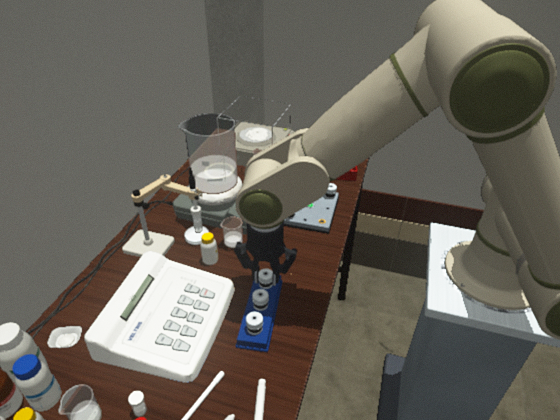

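The wrist view shows the held cap's dot at (279,296) between the pads, with the middle mount at (279,148). I'll measure the in-hand offset from that, then lift.

```bash
python3 - <<'E'
from press import *
f=dict(np.load("pics/w_g.npz"))
print(np.round(wray(f,(279.5,296.5),.059),4),np.round(wray(f,(278.5,148),.059),4))
env.close_gripper(35)
env.movel([.5068,.2219,.1],velocity=.1); st(); 
f=snap("wrist","w_l"); s=f["frame"].astype(int).sum(2)
sub=s[285:308,265:295]; ys,xs=np.nonzero(sub<120); print(xs.mean()+265,ys.mean()+285,len(xs))
print(np.round(wray(f,(xs.mean()+265,ys.mean()+285),.1+.028),4))
snap("scene","s_l")
E
```

```text
[0.5075 0.2219 0.059 ] [0.4988 0.2828 0.059 ]
t 19.82 p [0.5064 0.2218 0.0994] F [ 0.76 -0.93 -0.52] gap 0.384
278.9290322580645 295.7225806451613 155
[0.5066 0.2227 0.128 ]
```

View pics/w_l.png

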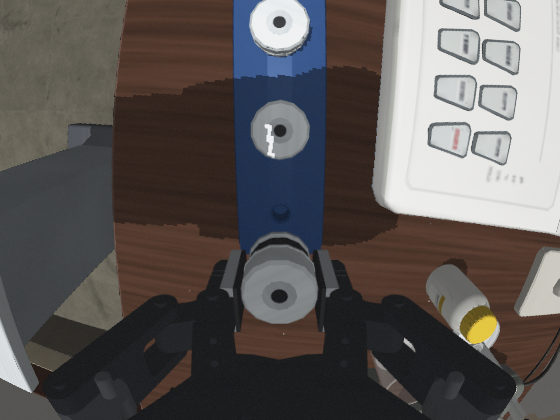

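```bash
python3 -c "
import cv2
s=cv2.imread('pics/s_l.png');cv2.imwrite('pics/s_lz.png',cv2.resize(s[180:340,200:330],None,fx=3.7,fy=3.7))"
```

```text
(no output)
```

View pics/s_lz.png

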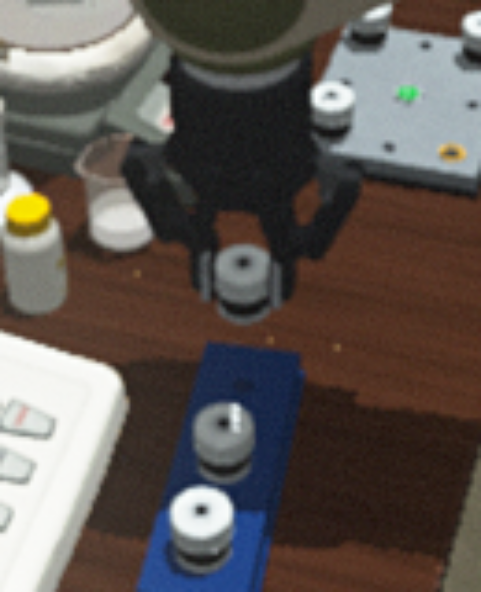

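The mount is held upright and centred. Now I'll carry it to the socket and do a guarded insertion.

```bash
cat > ins.py <<'E'
from press import *
E
python3 - <<'E'
from press import *
X=(.4359,-.0448)
env.movel([*X,.1],velocity=.25); env.movel([*X,.05],velocity=.12); env.hold(.15); f0,_=F(6); st()
g=env.movel([*X,.027],velocity=.03,guard=4); s=st(); print(g,np.round(s["contact_force"]-f0,2))
snap("wrist","w_i");snap("scene","s_i")
E
python3 -c "
import cv2
s=cv2.imread('pics/s_i.png');cv2.imwrite('pics/s_iz.png',cv2.resize(s[150:250,250:370],None,fx=5,fy=5))"
```

```text
t 21.99 p [ 0.4362 -0.0449  0.0506] F [-0.26  0.05 -1.06] gap 0.385
t 22.91 p [ 0.436  -0.0448  0.0271] F [ 0.34  0.19 -1.34] gap 0.382
False [ 0.56  0.25 -0.2 ]
```

View pics/s_iz.png

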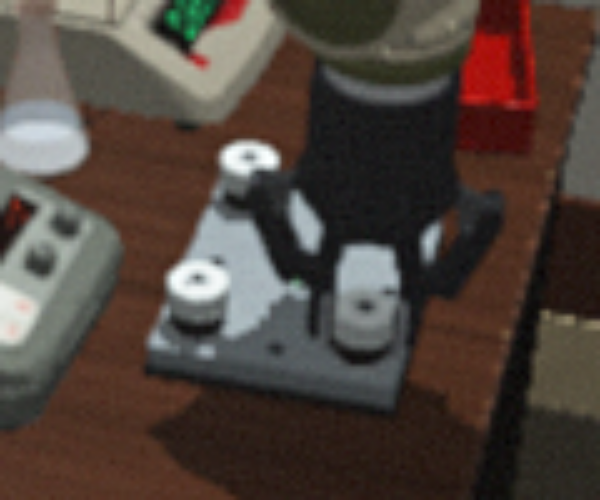

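View pics/w_i.png

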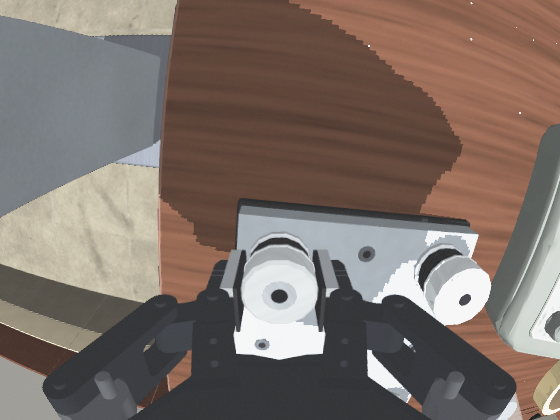

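The stud went in without resistance. Now seat it the last millimetre, release, and press lightly on top to check that it is home.

```bash
python3 - <<'E'
from press import *
X=(.4359,-.0448)
f0,_=F(6)
g=env.movel([*X,.0245],velocity=.02,guard=4); f,_=F(6); st(); print(g,np.round(f-f0,2))
env.release(); env.hold(.1); st()
env.movel([*X,.085],velocity=.15); env.close_gripper(25)
press(X,.0539,.002) if 0 else None
env.movel([*X,.0585],velocity=.12); env.hold(.1); f0,_=F()
for d in (.001,.0025):
    g=env.movel([*X,.0539-d],velocity=.02,guard=10); env.hold(.1); f,_=F(6); p=monitor.sense()["position"]; print(g,"sq %.4f"%(.0539-p[2]),np.round(f-f0,2))
env.movel([*X,.12],velocity=.2); st()
env.reach([.42,.08,.2],quat(np.radians(7.8)))
snap("top","t2");snap("scene","s2")
E
python3 -c "
import cv2
s=cv2.imread('pics/s2.png');cv2.imwrite('pics/s2z.png',cv2.resize(s[150:250,250:370],None,fx=5,fy=5))
s=cv2.imread('pics/t2.png');cv2.imwrite('pics/t2z.png',cv2.resize(s[200:300,275:375],None,fx=5,fy=5))"
```

```text
t 23.48 p [ 0.4361 -0.0449  0.0247] F [0.47 0.03 2.77] gap 0.382
False [-0.19  0.2   4.72]
t 24.15 p [ 0.4359 -0.0448  0.0245] F [-0.14  0.36 -0.98] gap 1.000
False sq 0.0009 [ 0.15 -0.47  1.95]
False sq 0.0024 [ 0.01 -0.69  4.84]
t 27.68 p [ 0.4354 -0.0446  0.1195] F [-0.6   0.2   0.91] gap -0.001
```

View pics/s2z.png

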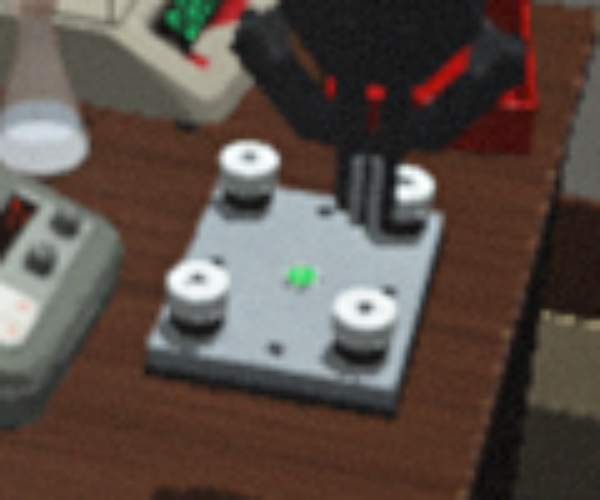

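View pics/t2z.png

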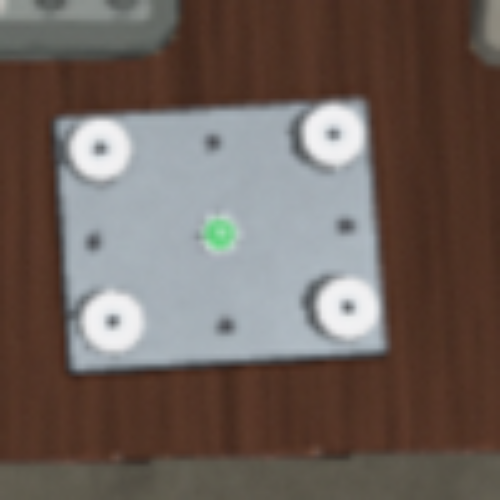

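The mount is home: its top is at 54 mm and it pushes back at 2 N/mm. Now the 16 N mount goes to the bin.

```bash
python3 - <<'E'
from press import *
q=quat(np.radians(7.8)); L=(.490,.3449)
env.reach([*L,.1],q); env.release()
print(env.movel([*L,.031],velocity=.1,guard=8)); st()
env.close_gripper(25); env.hold(.1); env.close_gripper(35); st()
env.movel([*L,.14],velocity=.12); st()
env.movel([.4615,-.363,.14],velocity=.3); env.hold(.1);st()
snap("scene","s3");snap("wrist","w3")
E
```

```text
False
t 31.18 p [0.4904 0.3451 0.0316] F [-0.15  0.97 -0.53] gap 1.000
t 32.02 p [0.4901 0.345  0.0311] F [ 0.35 -0.58  2.9 ] gap 0.383
t 33.08 p [0.4896 0.3447 0.1391] F [-0.31  0.02 -0.76] gap 0.378
t 35.68 p [ 0.4617 -0.3625  0.1401] F [ 0.44  0.32 -0.82] gap 0.377
```

View pics/s3.png

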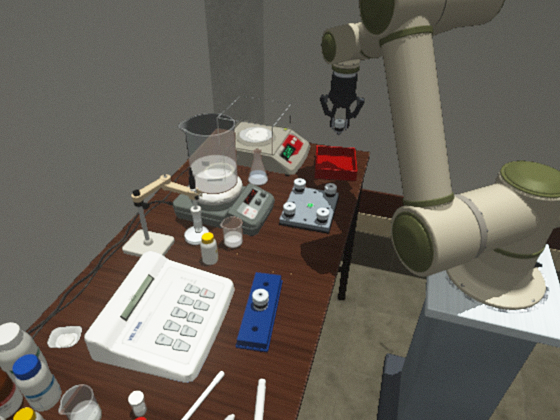

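View pics/w3.png

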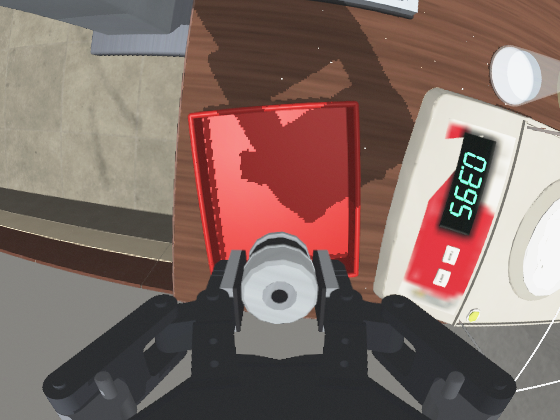

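The held mount's cap is at (280,295), and the bin's visible corners are near (191,116), (357,103) and (357,273). I'll check the bin centre from those.

```bash
python3 - <<'E'
from press import *
f=dict(np.load("pics/w3.npz"))
a,b,c=[wray(f,q,.036) for q in((191,116),(357,103),(357,273))]
print(np.round([a,b,c],3),np.linalg.norm(a-b),np.linalg.norm(b-c),"centre",np.round((a+c)/2,4))
E
```

```text
[[ 0.386 -0.305  0.036]
 [ 0.51  -0.278  0.036]
 [ 0.54  -0.42   0.036]] 0.12665569171079358 0.14547537827464072 centre [ 0.463  -0.3625  0.036 ]
```

```bash
python3 - <<'E'
from press import *
P=(.4625,-.3625)
print(env.movel([*P,.036],velocity=.12,guard=6)); st()
env.release(); env.hold(.3); st()
env.movel([*P,.2],velocity=.2); 
env.reach([.30,-.40,.25],quat(0)); env.hold(.2); st()
snap("scene","s4");snap("top","t4")
E
```

```text
False
t 36.80 p [ 0.4628 -0.3629  0.0368] F [-0.15  0.1  -0.08] gap 0.384
t 37.67 p [ 0.4625 -0.3625  0.036 ] F [-0.2  -0.19  0.41] gap 0.998
t 39.57 p [ 0.301  -0.3996  0.2493] F [-0.52 -0.34 -0.23] gap 0.998
```

View pics/s4.png

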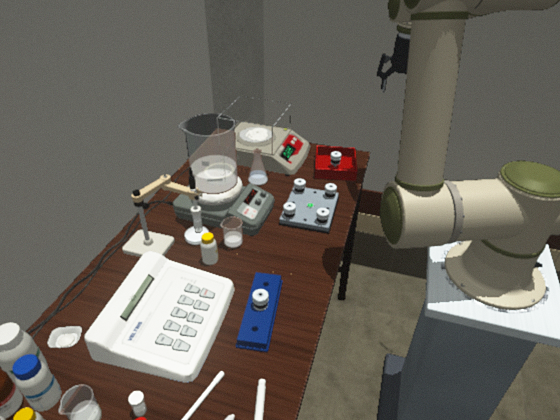

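View pics/t4.png

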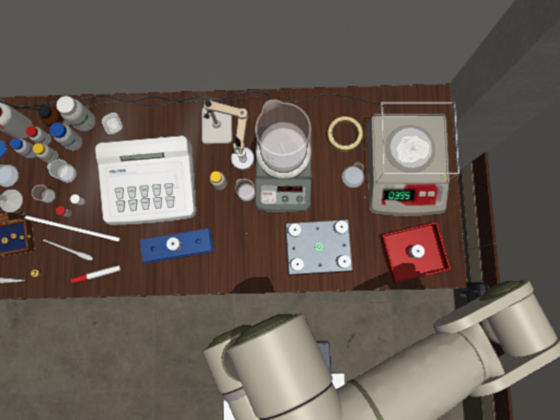

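The scrap mount is in the bin at (416,251), the fitted mount is in the base at (297,265), and the soft one stands at (173,244). The flask, beaker and bottle are where they were. Handing in.

```bash
python3 - <<'E'
from press import *
print(job.hand_in()); st()
E
```

```text
the job is handed in; nothing more can be done
None
the job is handed in; nothing more can be done
```

The job is handed in, at about 40 s on the clock.

- **Squeeze tests:** I tested the mounts left, middle, right, holding each for at least half a second.

| Mount | Squeeze | Push-back | Grade |
|---|---|---|---|
| Left | 4.0 mm | 15.9 N | 16 N |
| Middle | 4.3 mm | 4.7 N | 4 N |
| Right | 3.9 mm | 8.4 N | 8 N |

- **Repeat on the left mount:** The first try reached only 2.8 mm because the arm gave way under load. I pressed it again to 4.0 mm before moving on.
- **Fitting:** The 8 N mount (right) is in the grey base's empty socket. A light 2.4 mm press on its top gave 4.8 N (2 N/mm) starting from about 54 mm. That is the height of a mount that is fully home.
- **Scrap and soft mounts:** The 16 N mount (left) is in the red bin, and the 4 N mount (middle) is still standing in the block.
- **Last checks:** The final pictures show all three in place, and the flask, beaker and bottle where they were. The robot was clear of everything. No measured squeeze passed 4.3 mm, and no check failed or disagreed at the end.

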